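Tip the dowel rods into the slot magazine

ROBOT

A 7-joint arm with a two-finger parallel gripper is mounted at the origin on a cart in front of the work surface, level with it; the furniture and walls round the work are solid. World frame = base frame: x ahead of the robot, y to its left, z up, the work surface at z = 0. Lengths are in m, angles in rad, forces in N, time in s.
With the tool pointing down it reaches from about 0.425 to 0.925 m from the base axis. Payload 6.8 kg.
Tool frame: the origin (TCP) lies at the very end of the fingers, on their centre line; the grasp point (between the pads) lies bot.grip_point_offset behind it (bot.grip_point_offset is the distance from the TCP to the grasp point, in m); z points along the fingers, y is the line along which they close (so a half turn about z gives the same grasp; the last joint's range is limited). The gripper opens to 85 mm and grips with 20 to 120 N. Pads are 22 mm wide; open, the fingers measure 114 mm over their backs; the gripper's body (76 mm by 85 mm) begins 54 mm behind the grasp point. The pads swing forward as they close: fully open they stand 13 mm farther back than shut.
Start: joints at [-0.108, 0.477, 0.022, 1.555, -0.011, 1.109, -0.083], TCP at [0.675, 0, 0.231] pointing down, gripper open.
Joint ranges: [-2.96, 2.96], [-0.34, 2.1], [-1.41, 1.46], [0.24, 2.44], [-1.37, 4.51], [0.17, 1.92], [-2.96, 2.96]. Speed limits (rad/s): [2.39, 2.39, 3.14, 3.14, 3.14, 3.14, 3.14].

INTERFACE

Orientations are given as a unit quaternion [w, x, y, z].
In Python, from station import bot, imaging gives the robot as it stands. The module is installed in compiled form; this text tells all that it offers.
- The arm moves only by the tool carry_out, never from a script. Its argument "targets" is one flat list of numbers, 5 for each row, row after row: the closure in counts, from 0 (fully open) to 255 (shut), then the shift along the world's x, y, z in mm, then the turn about the world's z in degrees. A call has 1 to 20 rows; each row shifts and turns the commanded pose from where the row before left it; what a row does not reach is not made up. A row lasts 1/10 s, in which the tool goes at most 50 mm and 8.59 degrees, less where a joint would pass 70% of its speed; a pose out of reach is approached as far as the arm can. A call is refused whole if a number of a shift passes 50 or a number of a turn 8.59, either way. A call with a gripper value outside its range is refused whole. The fingers move at their own pace and stop on an object; "newtons" is the grip in N (left out, the last holds). Time passes only in rows, so rows that do not move let the fingers close. It gives the time, the measured TCP pose, the force, the opening and the grip force at its end, in the units of the state.
- bot.get_obs(): the state, without advancing time (a new reading comes with each control period).
- imaging.read_camera(name): name is "scene" or "side" or "wrist"; returns a dict with "frame" (400x640x3 uint8, red, green, blue), "fov_y" (degrees; the focal length in pixels is half the picture's height over the tangent of half this angle, whatever the lens; pixels are square), "cx", "cy" (the principal point, pixels), "pose" (4x4, takes a point from camera to world coordinates); the wrist camera has in their place "tool_from_camera" (4x4, takes a point from camera to tool coordinates, whose origin is the TCP and whose axes are the flange's). Camera axes: x right, y up, looking along -z (the intrinsics and any distortion apply to the point x, -y, -z); pixel columns grow to the right and rows downward; lengths in m; the calibration is good to about 2 mm. A picture is of the moment at which its call begins: read the wrist's pose just before it. There is no depth.
- bot.hand_in(): hands the job in; it is judged then, once.
The state is a dict: "t": time; "q": joint angles; "joint_vel": joint speeds; "joint_torque": joint torques, N m; "eef_pos": TCP position; "tool_rot": TCP orientation; "contact_force": force on the tool from outside, world axes, zero at the start; "torque": the same for the moment, N m; "gripper_width": opening from 0.0 (shut) to 1.0 (fully open); "grasp_force": force on a finger pad.
Only numpy, scipy, OpenCV 4.12 (cv2) and the standard library are available. Lean on these libraries where they do the work, as an engineer would, in place of code of your own. Each camera call takes 0.05 s, during which the arm holds its last target. There are 200 camera calls.

TASK

Pick up the open-fronted tray by its upright grip plate, turn it so that the three dowel rods lying in it line up with the slot on top of the grey magazine box, and tip it there so that all three roll through the slot and lie inside the box. Then stand the empty tray upright on the table again and let go of it. Do not disturb the tape roll, the ribbon roll or the stapler.

Things in the scene. Friction and masses are not known exactly. Their poses are not given: they have to be found in the camera images.
- tray: Loose aluminium tray, 116 mm wide (y), reaching from x = -40 to +46 mm, 0.25 kg. Origin on its underside, z up. +x side fully open (front); sides 36, back 40 mm high; 108 mm wide inside. Floor slopes 12 degrees: 8 mm high at the back, 24 mm at the front edge, so rods rest at the back. Tipped slowly, front down, they roll out over the front edge past 12 degrees; 30 to 40 degrees empties it.
- tray_grip (a point): Grip point on the black upright plate standing on the tray's back wall: plate 10 mm thick (tray x), 60 mm wide (tray y), from 40 to 82 mm above the tray's underside. The point is mid-thickness and mid-width, 68 mm above the underside, at tray x = -35 mm. Axes as the tray's. Grasp from above, fingers closing along tray x.
- tray_spout (a point): Middle of the upper front edge of the tray's sloping floor, over which the rods roll out: 46 mm ahead of the tray's origin (tray x = +46 mm), 24 mm above its underside. Axes as the tray's. The side walls reach 24 mm lower and 12 mm higher than this point, at the same x.
- rod0: Loose brown wooden dowel rod, 14 mm diameter, 100 mm long, round ends, 30 g, lying in the tray along tray y (against the back wall). Origin at its centre, y along the rod.
- rod1: Loose brown wooden dowel rod, 14 mm diameter, 100 mm long, round ends, 30 g, lying in the tray along tray y (the middle one). Origin at its centre, y along the rod.
- rod2: Loose brown wooden dowel rod, 14 mm diameter, 100 mm long, round ends, 30 g, lying in the tray along tray y (the one nearest the front). Origin at its centre, y along the rod.
- magazine: Fixed grey box, 100 (x) x 160 (y) mm, 60 mm high, clear panel at -x, screw feet at the y ends. Origin under its middle on the table, z up. Inside 92 x 152 mm, floor 4 mm up, top's underside 56 mm up. Slot in the top, centred, along y: 32 mm wide (x), 132 mm long (y). From its long edges two lips flare out to a mouth 72 mm wide, 84 mm above the table; end cheeks equally high.
- slot (a point): Centre of the flared mouth of the magazine, at the height of the lips' upper edges (84 mm above the table); axes as the magazine's, slot along y.
- tape_roll: Loose bystander: roll of tape lying flat, 72 mm diameter, 25 mm high; origin under its middle.
- ribbon_roll: Loose bystander: small gold ribbon roll lying flat, 54 mm diameter, 14 mm high; origin under its middle.
- stapler: Loose bystander: desk stapler, 135 x 34 x 49 mm high, lying along its x; origin under its middle.
Mind the look-alikes: they are no part of the job. Leave any black look-alike of the rod0 alone.

How it is judged:
On the way:
1. the tray is tipped forward with its front edge at the magazine's slot (angle between tray's own z axis and vertical above 0.3 rad and horizontal distance between tray_spout and slot below 0.1 m and height (world z) of tray above 0.04 m), for 0.1 s.
At the end, for the whole second after the job is handed in: All three rods lie at rest inside the magazine box (centres within its outline and less than 45 mm above its underside, each within about 27 degrees of level), and the tray stands upright on the table (tilt under 0.1 rad, underside within 10 mm of the table), released and at rest (x of rod0 in the frame of magazine between -0.05 and 0.05 m and y of rod0 in the frame of magazine between -0.08 and 0.08 m and z of each of rod0, rod1, rod2 in the frame of magazine below 0.045 m and angle between rod0's own y axis and vertical between 1.1 and 2.04 rad and linear speed of each of rod0, rod1, rod2 below 0.05 m/s and x of rod1 in the frame of magazine between -0.05 and 0.05 m and y of rod1 in the frame of magazine between -0.08 and 0.08 m and angle between rod1's own y axis and vertical between 1.1 and 2.04 rad and x of rod2 in the frame of magazine between -0.05 and 0.05 m and y of rod2 in the frame of magazine between -0.08 and 0.08 m and angle between rod2's own y axis and vertical between 1.1 and 2.04 rad and angle between tray's own z axis and vertical below 0.1 rad and height (world z) of tray between -0.01 and 0.01 m and linear speed of tray below 0.02 m/s); the robot touches nothing.
It fails at once if the tape roll is moved by more than 30 mm (distance of tape_roll from where it was at the start of the episode above 0.03 m).
It fails at once if the ribbon roll is moved by more than 30 mm (distance of ribbon_roll from where it was at the start of the episode above 0.03 m).
It fails at once if the stapler is moved by more than 30 mm (distance of stapler from where it was at the start of the episode above 0.03 m).
It also fails if it takes over 58 s, if anything falls off the work surface, if the arm or the gripper's body presses on something with over 40 N, if the wrist force passes 120 N, or if a joint passes its speed limit or range.

## Working session

There is one attempt and no reset: what is moved stays moved. The work goes in short steps, Python scripts to look and compute and a tool call to move; the robot and the scene stay as the last step left them, time stands still between calls to the robot, and variables do not carry over. Pictures are saved under pics/ and viewed, at most 10 in all, crops included, and the job is handed in when it is done.

Besides the shell and the picture viewer there is one more tool, called after "Call:" as name(argument=value, ...), one argument or row to a line, values as JSON. carry_out: Moves the arm, as the interface text tells. Its arguments: {"type":"object","properties":{"targets":{"type":"array","items":{"type":"number"}},"newtons":{"type":"number"}},"required":["targets"]}

```bash
mkdir -p pics; cat > h.py <<'E'
import numpy as np,cv2,pickle
def grab(n):
    from station import bot,imaging
    o=bot.get_obs(); d=imaging.read_camera(n); d['obs']=o; return d
E
python3 - <<'E'
from h import *
from station import bot
o=bot.get_obs();print(bot.grip_point_offset,o['t'],o['eef_pos'],o['tool_rot'],o['contact_force'],o['gripper_width'])
for n in ['scene','side','wrist']:
    d=grab(n); pickle.dump(d,open(n+'.pkl','wb')); cv2.imwrite(f'pics/{n}0.png',d['frame'][:,:,::-1])
    print(n,{k:(np.round(v,3).tolist() if k!='frame' else v.shape) for k,v in d.items() if k!='obs'})
E
```

```text
0.0187 0.0 [ 6.74402062e-01 -1.48641145e-05  2.30322384e-01] [-6.00476535e-04  7.07105566e-01  7.07107406e-01 -6.89001048e-04] [-0.48480276  0.85799155  0.22520504] 1.0018994393564167
scene {'frame': (400, 640, 3), 'fov_y': 52.117, 'cx': 322.677, 'cy': 205.825, 'pose': [[-0.867, 0.382, -0.319, 0.23], [-0.498, -0.662, 0.56, 0.697], [0.003, 0.645, 0.765, 0.909], [0.0, 0.0, 0.0, 1.0]]}
side {'frame': (400, 640, 3), 'fov_y': 50.911, 'cx': 313.721, 'cy': 200.531, 'pose': [[-1.0, -0.01, -0.008, 0.581], [-0.001, -0.531, 0.847, 0.936], [-0.012, 0.847, 0.531, 0.639], [0.0, 0.0, 0.0, 1.0]]}
wrist {'frame': (400, 640, 3), 'fov_y': 69.125, 'cx': 319.022, 'cy': 199.422, 'tool_from_camera': [[-0.001, 0.96, 0.279, 0.072], [1.0, 0.001, 0.001, -0.0], [0.0, 0.279, -0.96, -0.143], [0.0, 0.0, 0.0, 1.0]]}
```

View pics/scene0.png

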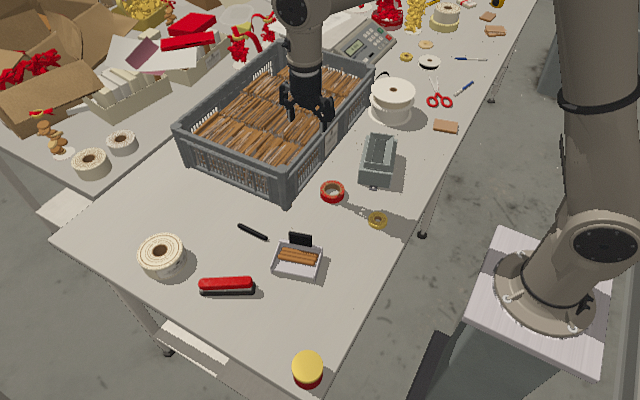

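View pics/side0.png

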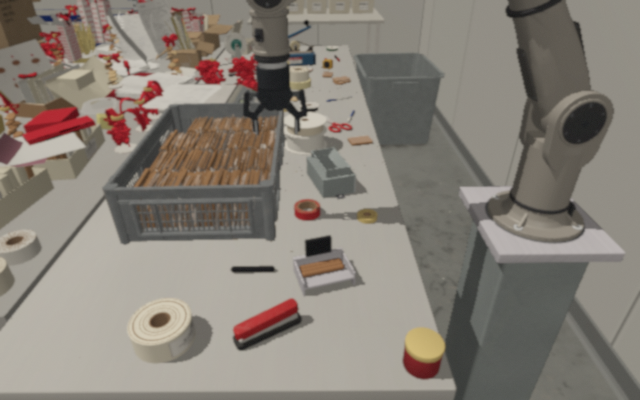

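View pics/wrist0.png

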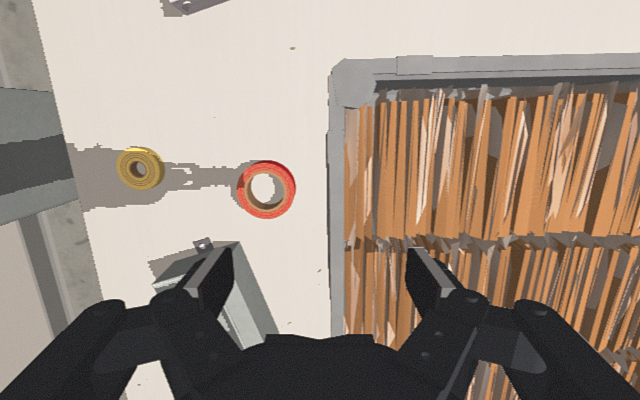

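```bash
cat >> h.py <<'E'
def ray(d,u,v):
    f=200/np.tan(np.radians(d['fov_y'])/2); T=d['pose']
    r=T[:3,:3]@np.array([(u-d['cx'])/f,-(v-d['cy'])/f,-1]); return T[:3,3],r/np.linalg.norm(r)
def onz(d,u,v,z):
    o,r=ray(d,u,v); return o+r*(z-o[2])/r[2]
def pix(d,p):
    f=200/np.tan(np.radians(d['fov_y'])/2); T=d['pose']
    c=T[:3,:3].T@(np.array(p)-T[:3,3]); return np.array([d['cx']+f*c[0]/-c[2], d['cy']-f*c[1]/-c[2]])
def load(n): return pickle.load(open(n+'.pkl','rb'))
def crop(d,u,v,w,h,s): return cv2.resize(d['frame'][v:v+h,u:u+w,::-1],None,fx=s,fy=s,interpolation=cv2.INTER_CUBIC)
E
python3 - <<'E'
from h import *
s,d=load('scene'),load('side')
# each tile 400x300, scale 5 => 80x60
A=np.hstack([crop(s,258,228,80,60,5),crop(d,284,232,80,60,5)])
B=np.hstack([crop(s,340,132,80,60,5),crop(d,295,142,80,60,5)])
cv2.imwrite('pics/c1.png',np.vstack([A,B]))
E
```

```text
(no output)
```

View pics/c1.png

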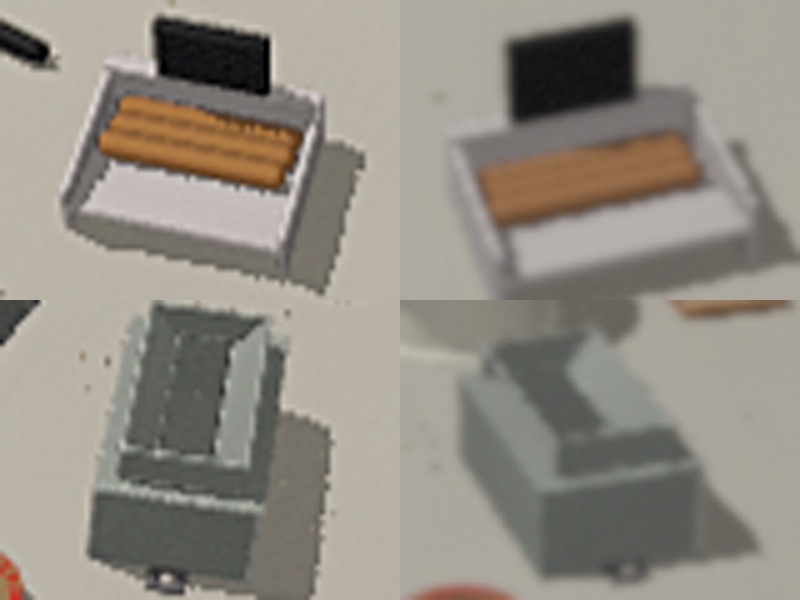

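```bash
python3 - <<'E'
from h import *
s,d=load('scene'),load('side')
S=lambda X,Y,u,v:(u+(X+.5)/5-.5, v+(Y+.5)/5-.5)
def tri(a,b):
    o1,r1=ray(s,*a);o2,r2=ray(d,*b)
    k=np.linalg.lstsq(np.c_[r1,-r2],o2-o1,rcond=None)[0]
    p,q=o1+k[0]*r1,o2+k[1]*r2; return np.round(1000*(p+q)/2,1),round(1000*np.linalg.norm(p-q),1)
ts=lambda X,Y:S(X,Y,258,228); td=lambda X,Y:S(X-400,Y,284,232)
ms=lambda X,Y:S(X,Y-300,340,132); md=lambda X,Y:S(X-400,Y-300,295,142)
# masks: plate
for n,c,(u,v,w,h) in (('scene',s,(280,222,45,30)),('side',d,(300,230,40,30))):
    m=(c['frame'][v:v+h,u:u+w].max(2)<60).astype(np.uint8)
    k,l,st,_=cv2.connectedComponentsWithStats(m); i=1+st[1:,4].argmax()
    q=np.argwhere(l==i)[:,::-1]+[u,v]; print(n,st[i],'hull',cv2.approxPolyDP(cv2.convexHull(q.astype(np.int32)),1.5,True)[:,0].tolist())
print('plate L',tri(ts(155,18),td(508,38)),'R',tri(ts(270,38),td(632,18)))
print('front bottom L',onz(s,*ts(72,228),0),onz(d,*td(500,302),0),'R',onz(s,*ts(285,272),0), onz(d,*td(752,262),0))
for n,(X,Y) in dict(fl=(68,208),fr=(285,240),bl=(108,66),br=(322,96)).items(): print(n,onz(s,*ts(X,Y),.036 if n[0]=='f' else .04))
print('mag near box-top: L',onz(s,*ms(95,488),.06),'R',onz(s,*ms(262,512),.06), onz(d,*md(542,490),.06),onz(d,*md(698,466),.06))
print('mag near bottom', onz(s,*ms(88,556),0),onz(s,*ms(250,585),0),onz(d,*md(543,578),0),onz(d,*md(690,562),0))
print('mouth cheek near', onz(s,*ms(120,445),.084),onz(s,*ms(248,462),.084), onz(d,*md(556,440),.084),onz(d,*md(676,428),.084))
print('mouth far', onz(s,*ms(152,303),.084),onz(s,*ms(282,340),.084), onz(d,*md(490,350),.084),onz(d,*md(598,328),.084))
for nm,a,b in (('tape',(331,191),(307,209)),('ribbon',(377,219),(367,215))): print(nm,onz(s,*a,.012),onz(d,*b,.012))
E
```

```text
scene [  9  10  23  15 260] hull [[311, 246], [290, 242], [289, 232], [311, 236]]
side [  6   7  25  19 367] hull [[330, 250], [307, 255], [306, 241], [329, 237]]
plate L (array([607.3, 206.7,  82.5]), np.float64(0.8)) R (array([552.8, 185.3,  77. ]), np.float64(0.2))
front bottom L [0.60881843 0.29102699 0.        ] [0.61144713 0.2822987  0.        ] R [0.50177356 0.25867997 0.        ] [0.50251378 0.25925465 0.        ]
fl [0.6019287  0.29872347 0.036     ]
fr [0.49996856 0.26085688 0.036     ]
bl [0.63058557 0.21985758 0.04      ]
br [0.52519968 0.18077851 0.04      ]
mag near box-top: L [ 0.56225106 -0.09916695  0.06      ] R [ 0.46931817 -0.13002448  0.06      ] [ 0.56352029 -0.09829688  0.06      ] [ 0.47357171 -0.12461013  0.06      ]
mag near bottom [ 0.56313777 -0.10075643  0.        ] [ 0.46771481 -0.1281001   0.        ] [ 0.56291779 -0.10115964  0.        ] [ 0.47649561 -0.11743432  0.        ]
mouth cheek near [ 0.5561175  -0.11561771  0.084     ] [ 0.48582878 -0.13984931  0.084     ] [ 0.55537148 -0.11283527  0.084     ] [ 0.48689621 -0.12588723  0.084     ]
mouth far [ 0.59513845 -0.24018147  0.084     ] [ 0.51122328 -0.24840786  0.084     ] [ 0.59295607 -0.23095636  0.084     ] [ 0.5257891 -0.2610031  0.084    ]
tape [ 0.61087318 -0.02169276  0.012     ] [ 0.60845531 -0.02124748  0.012     ]
ribbon [0.44831405 0.00631264 0.012     ] [0.44859122 0.0105985  0.012     ]
```

Call:
carry_out(
  targets=[0,-12,25,0,2.5,0,-12,25,0,2.5,0,-12,25,0,2.5,0,-12,25,0,2.5,0,-12,25,0,2.5,0,-12,25,0,2.5,0,-12,25,0,2.5,0,-12,25,0,2.5,0,0,0,-20,0,0,0,0,-20,0,0,0,0,0,0,0,0,0,0,0],
  newtons=80,
)

```text
t: 1.35
eef_pos: [0.5785, 0.2008, 0.1916]
tool_rot: [-0.0, 0.573, 0.82, -0.0]
contact_force: [0.7, 0.6, 0.4]
gripper_width: 0.999
grasp_force: 0.0
```

```bash
cat >> h.py <<'E'
def wrist():
    from scipy.spatial.transform import Rotation as R
    w=grab('wrist'); o=w['obs']; q=o['tool_rot']; T=np.eye(4)
    T[:3,:3]=R.from_quat([q[1],q[2],q[3],q[0]]).as_matrix(); T[:3,3]=o['eef_pos']; w['pose']=T@w['tool_from_camera']; return w
E
python3 - <<'E'
from h import *
w=wrist(); pickle.dump(w,open('w1.pkl','wb')); print(w['obs']['eef_pos'],w['obs']['tool_rot'])
a=np.radians(110.4);x=np.array([np.cos(a),np.sin(a),0]);y=np.array([-x[1],x[0],0]);g=np.array([.5785,.2005,0])
im=w['frame'][:,:,::-1].copy()
for sx in(-5,5):
  for sy in(-30,30):
    p=pix(w,g+x*sx/1e3+y*sy/1e3+[0,0,.082]); cv2.circle(im,tuple(int(round(t)) for t in p),3,(0,0,255),-1)
for sx,sy,z in((81,-58,36),(81,58,36)):
    p=pix(w,g+x*sx/1e3+y*sy/1e3+[0,0,z/1e3]); cv2.circle(im,tuple(int(round(t)) for t in p),3,(255,0,0),-1)
cv2.imwrite('pics/w1.png',im)
E
```

```text
[0.57851526 0.20083827 0.19155627] [-1.55923898e-04  5.72959365e-01  8.19583748e-01 -1.45021024e-04]
```

View pics/w1.png

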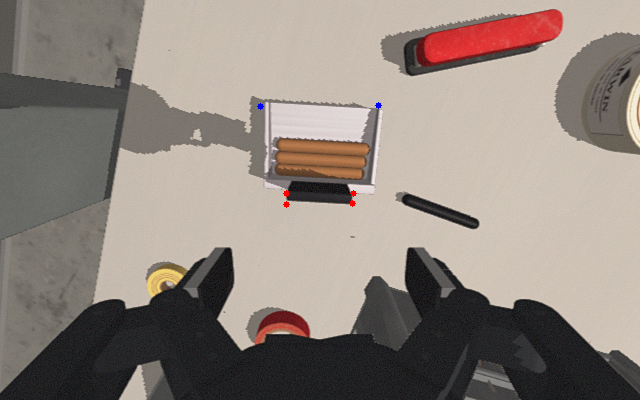

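Call:
carry_out(
  targets=[0,0,0,-25,-2.5,0,0,0,-25,0,0,0,0,-25,0,0,0,0,-25,0,0,0,0,-20,0,0,0,0,-15,0,0,0,0,-8,0,0,0,0,0,0,255,0,0,0,0,255,0,0,0,0,255,0,0,0,0,255,0,0,0,0,255,0,0,0,0,255,0,0,0,0],
  newtons=100,
)

```text
t: 2.8
eef_pos: [0.58, 0.2003, 0.0501]
tool_rot: [0.001, 0.591, 0.806, 0.001]
contact_force: [-1.2, -0.1, 4.2]
gripper_width: 0.677
grasp_force: 107.2
```

Call:
carry_out(
  targets=[255,0,0,4,0,255,0,0,6,0,255,0,0,10,0,255,0,0,15,0,255,0,0,15,0,255,0,0,15,0,255,0,0,15,0,255,0,0,10,0,255,0,0,5,0,255,0,0,0,0],
)

```text
t: 3.8
eef_pos: [0.5794, 0.2001, 0.1441]
tool_rot: [0.0, 0.591, 0.806, 0.001]
contact_force: [0.3, 0.3, -4.2]
gripper_width: 0.682
grasp_force: 107.6
```

```bash
python3 - <<'E'
from h import *
d,s=grab('side'),grab('scene')
cv2.imwrite('pics/l1.png',np.hstack([crop(d,250,170,130,130,3),crop(s,240,170,130,130,3)]))
E
```

```text
(no output)
```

View pics/l1.png

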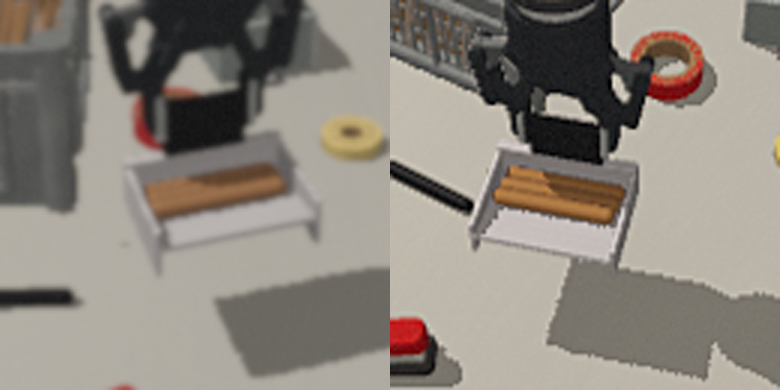

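Call:
carry_out(
  targets=[255,-1.5,-4,4,-1,255,-5.5,-12.5,4,-2.5,255,-7,-16.5,4,-3.5,255,-7,-16.5,4,-3.5,255,-7,-16.5,4,-3.5,255,-7,-16.5,4,-3.5,255,-7,-16.5,4,-3.5,255,-7,-16.5,4,-3.5,255,-7,-16.5,4,-3.5,255,-7,-16.5,4,-3.5,255,-7,-16.5,4,-3.5,255,-7,-16.5,4,-3.5,255,-7,-16.5,4,-3.5,255,-7,-16.5,4,-3.5,255,-7,-16.5,0,-3.5,255,-7,-16.5,0,-3.5,255,-7,-16.5,0,-3.5,255,-7,-16.5,0,-3.5,255,-7,-16.5,0,-3.5,255,-7,-16.5,0,-3.5],
)

```text
t: 5.9
eef_pos: [0.4454, -0.1148, 0.1992]
tool_rot: [-0.0, 0.938, 0.348, -0.0]
contact_force: [1.0, -0.6, -4.6]
gripper_width: 0.683
grasp_force: 107.7
```

Call:
carry_out(
  targets=[255,-7,-16.5,0,-3.5,255,-7,-16.5,0,-3.5,255,-7,-16.5,0,-3.5,255,-7,-16.5,0,-3.5,255,-7,-16.5,0,-3.5,255,-7,-16.5,0,-3.5,255,-5.5,-12.5,0,-2.5,255,-1.5,-4,0,-1,255,0,0,0,0,255,0,0,0,0],
)

```text
t: 6.9
eef_pos: [0.3974, -0.2284, 0.1992]
tool_rot: [-0.0, 0.99, 0.144, 0.0]
contact_force: [-0.0, 0.5, -3.6]
gripper_width: 0.679
grasp_force: 107.6
```

```bash
python3 - <<'E'
from h import *
w=wrist();pickle.dump(w,open('w2.pkl','wb'));s=grab('scene');d=grab('side');print(w['obs']['eef_pos'])
im=w['frame'][:,:,::-1].copy()
a=np.radians(16.7);x=np.array([np.cos(a),np.sin(a),0]);y=np.array([-x[1],x[0],0]);g=np.array([.539,-.188,.084])
for c,I in((w,im),):
  for sx,sy in((-36,-66),(-36,66),(36,66),(36,-66)):
    p=pix(c,g+x*sx/1e3+y*sy/1e3); cv2.circle(I,tuple(int(round(t)) for t in p),2,(0,0,255),-1)
b=np.hstack([crop(s,330,90,100,100,2.0) if 0 else crop(s,335,100,80,50,4),crop(d,290,110,80,50,4)])
cv2.imwrite('pics/w2.png',np.vstack([im,b]))
E
```

```text
[ 0.39736878 -0.22837722  0.19922933]
```

View pics/w2.png

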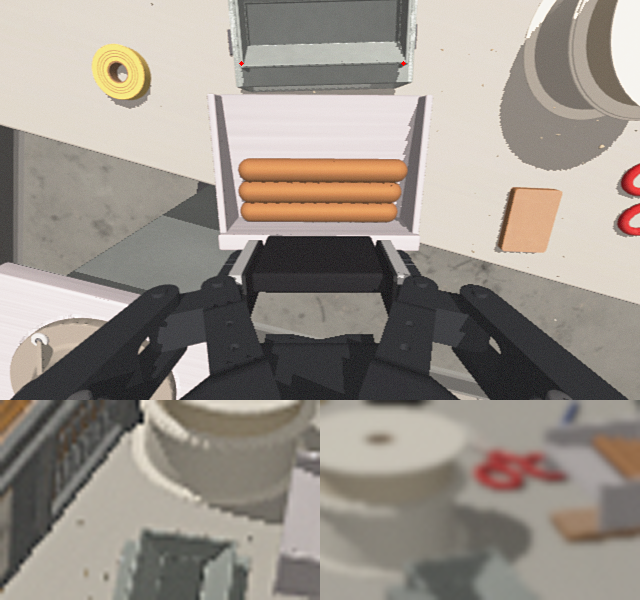

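Call:
carry_out(
  targets=[255,0,0,-4,0,255,0,0,-10,0,255,0,0,-13,0,255,0,0,-13,0,255,0,0,-13,0,255,0,0,-12,0,255,0,0,-6,0,255,0,0,-2,0,255,2,0.6,0,0,255,4,1.2,0,0,255,5,1.5,0,0,255,5,1.5,0,0,255,4,1.2,0,0,255,2,0.6,0,0,255,0,0,0,0,255,0,0,0,0],
)

```text
t: 8.65
eef_pos: [0.4188, -0.2224, 0.1263]
tool_rot: [-0.0, 0.99, 0.143, -0.0]
contact_force: [-0.2, -0.7, -4.7]
gripper_width: 0.678
grasp_force: 107.7
```

```bash
python3 - <<'E'
from h import *
w=wrist();d=grab('side')
cv2.imwrite('pics/w3.png',np.vstack([w['frame'][:260,140:500,::-1],crop(d,280,90,120,110,3)]))
E
```

```text
(no output)
```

View pics/w3.png

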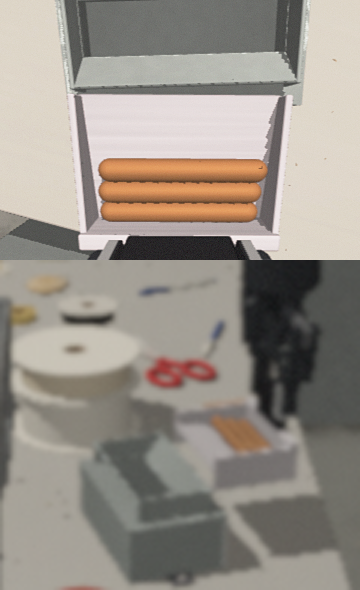

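Call:
carry_out(
  targets=[255,1,0.3,0,0,255,2,0.6,0,0,255,2,0.6,0,0,255,2,0.6,0,0,255,2,0.6,0,0,255,0,0,0,0],
  newtons=60,
)

```text
t: 9.35
eef_pos: [0.4248, -0.2206, 0.1257]
tool_rot: [-0.0, 0.99, 0.143, -0.003]
contact_force: [-8.2, -4.0, 0.4]
gripper_width: 0.678
grasp_force: 108.2
```

Call:
carry_out(
  targets=[255,1,0.3,2,0,255,1.5,0.45,2,0,255,2,0.6,2,0,255,2,0.6,2,0,255,2,0.6,2,0,255,0,0,0,0],
  newtons=35,
)

```text
t: 9.95
eef_pos: [0.431, -0.2165, 0.1346]
tool_rot: [-0.002, 0.99, 0.144, -0.005]
contact_force: [-10.8, -0.7, -3.2]
gripper_width: 0.679
grasp_force: 106.8
```

```bash
cat > tilt.py <<'E'
from h import *
def rods(w):
    h=cv2.cvtColor(w['frame'],cv2.COLOR_RGB2HSV); m=cv2.inRange(h,(6,110,80),(18,255,255)); m[:, :200]=0; m[:,450:]=0; m[235:]=0
    n,l,st,c=cv2.connectedComponentsWithStats(m); return [(st[i].tolist()) for i in range(1,n) if st[i,4]>150]
def front(w): # white tray front edge row: tray floor/white between cols 260..380
    g=w['frame'][:,300:340].astype(int).mean(1); return g.round().astype(int)
if __name__=='__main__':
    for n in ('w2',None):
        w=load(n) if n else wrist(); print(w['obs']['eef_pos'],w['obs']['contact_force'],'rods',rods(w)); 
        print([tuple(r) for r in front(w)[40:240:6]])
    # predicted rows of points fixed in tray vs tilt, tool frame: x fwd, z down; pivot at TCP+18.7
    f=200/np.tan(np.radians(w['fov_y'])/2);C=np.linalg.inv(w['tool_from_camera'])
    for t in range(0,45,5):
        s_,c_=np.sin(np.radians(t)),np.cos(np.radians(t)); out=[]
        for X,Z in((81,-44),(81,-32),(27,-41),(7,-45),(0,-28)):
            a,b=X*c_+Z*s_,-X*s_+Z*c_
            p=C@[a/1e3,0,-.0187-b/1e3,1]; out.append(round(w['cy']-f*p[1]/-p[2]))
        print(t,'spout,walltop,rodmid,rodback,backwalltop rows',out)
E
python3 tilt.py
```

```text
[ 0.39736878 -0.22837722  0.19922933] [-0.02909581  0.51934173 -3.56712022] rods [[239, 159, 168, 63, 9844]]
[(np.int64(118), np.int64(119), np.int64(116)), (np.int64(188), np.int64(189), np.int64(181)), (np.int64(188), np.int64(190), np.int64(183)), (np.int64(187), np.int64(189), np.int64(182)), (np.int64(141), np.int64(143), np.int64(138)), (np.int64(111), np.int64(112), np.int64(109)), (np.int64(112), np.int64(113), np.int64(109)), (np.int64(111), np.int64(113), np.int64(109)), (np.int64(127), np.int64(126), np.int64(122)), (np.int64(168), np.int64(158), np.int64(152)), (np.int64(233), np.int64(225), np.int64(225)), (np.int64(233), np.int64(224), np.int64(224)), (np.int64(234), np.int64(226), np.int64(226)), (np.int64(232), np.int64(223), np.int64(223)), (np.int64(235), np.int64(227), np.int64(227)), (np.int64(233), np.int64(224), np.int64(224)), (np.int64(233), np.int64(224), np.int64(225)), (np.int64(234), np.int64(225), np.int64(225)), (np.int64(232), np.int64(222), np.int64(222)), (np.int64(233), np.int64(223), np.int64(224)), (np.int64(190), np.int64(125), np.int64(77)), (np.
[... 2263 characters left out ...]
p.int64(159), np.int64(159))]
0 spout,walltop,rodmid,rodback,backwalltop rows [95, 94, 192, 222, 244]
5 spout,walltop,rodmid,rodback,backwalltop rows [104, 101, 197, 227, 248]
10 spout,walltop,rodmid,rodback,backwalltop rows [112, 108, 202, 233, 252]
15 spout,walltop,rodmid,rodback,backwalltop rows [121, 116, 208, 239, 256]
20 spout,walltop,rodmid,rodback,backwalltop rows [130, 124, 214, 245, 260]
25 spout,walltop,rodmid,rodback,backwalltop rows [140, 133, 220, 251, 265]
30 spout,walltop,rodmid,rodback,backwalltop rows [149, 141, 226, 258, 269]
35 spout,walltop,rodmid,rodback,backwalltop rows [158, 150, 232, 264, 273]
40 spout,walltop,rodmid,rodback,backwalltop rows [168, 159, 238, 271, 278]
```

Call:
carry_out(
  targets=[255,1.5,0.45,1.5,0,255,1.5,0.45,1.5,0,255,1.5,0.45,1.5,0,255,1.5,0.45,1.5,0,255,1.5,0.45,1.4,0,255,1.5,0.45,1.4,0,255,1.5,0.45,1.3,0,255,1.5,0.45,1.3,0,255,0,0,0,0],
  newtons=35,
)

```text
t: 10.9
eef_pos: [0.444, -0.2137, 0.1462]
tool_rot: [-0.001, 0.99, 0.143, -0.004]
contact_force: [-9.5, -1.9, -2.7]
gripper_width: 0.681
grasp_force: 105.2
```

```bash
cat > t2.py <<'E'
from tilt import *
w=wrist(); g=w['frame'].astype(int); o=w['obs']
print(o['eef_pos'].round(4),o['contact_force'].round(1),'rods',rods(w))
for c in (240,320,400):
    col=g[:,c]; ok=(col.min(1)>205)&(col[:,0]-col[:,2]<14)&(col[:,0]-col[:,2]>4)
    r=np.flatnonzero(ok&(np.arange(400)>60)); runs=[k for k in np.split(r,np.flatnonzero(np.diff(r)>1)+1) if len(k)>3]
    print(c,[(int(k[0]),int(k[-1])) for k in runs])
E
python3 t2.py
```

```text
[ 0.444  -0.2137  0.1462] [-9.5 -1.9 -2.7] rods [[242, 177, 158, 58, 8355]]
240 [(125, 208), (217, 233)]
320 [(126, 133), (135, 176)]
400 [(120, 128)]
```

Call:
carry_out(
  targets=[255,1.5,0.45,1.2,0,255,1.5,0.45,1.2,0,255,1.5,0.45,1.2,0,255,1.5,0.45,1.1,0,255,0,0,0,0,255,0,0,0,0],
)

```text
t: 11.55
eef_pos: [0.4499, -0.2122, 0.1509]
tool_rot: [-0.001, 0.99, 0.142, -0.004]
contact_force: [-8.7, -2.2, -3.9]
gripper_width: 0.683
grasp_force: 105.1
```

```bash
python3 t2.py
```

```text
[ 0.4499 -0.2122  0.1509] [-8.7 -2.2 -3.9] rods [[241, 165, 158, 67, 9461]]
240 [(132, 172), (184, 187), (189, 196), (208, 217), (220, 224), (226, 235), (279, 283)]
320 [(234, 244)]
400 []
```

Call:
carry_out(
  targets=[255,1,0.3,0.7,0,255,1,0.3,0.7,0,255,1,0.3,0.7,0,255,1,0.3,0.7,0,255,1,0.3,0.7,0,255,1,0.3,0.7,0,255,1,0.3,0.7,0,255,1,0.3,0.7,0],
)

```text
t: 12.4
eef_pos: [0.4583, -0.2098, 0.1566]
tool_rot: [-0.001, 0.99, 0.143, -0.004]
contact_force: [-8.9, -3.0, -2.2]
gripper_width: 0.673
grasp_force: 105.4
```

```bash
sed -i 's/m\[235:\]=0/m[260:]=0/' tilt.py; python3 t2.py
```

```text
[ 0.4583 -0.2098  0.1566] [-8.9 -3.  -2.2] rods [[263, 85, 106, 21, 1466], [263, 102, 105, 16, 1205]]
240 [(141, 232)]
320 [(169, 174), (177, 252)]
400 []
```

Call:
carry_out(
  targets=[255,1.5,0.45,0.9,0,255,1.5,0.45,0.9,0,255,1.5,0.45,0.8,0,255,1.5,0.45,0.8,0,255,1.5,0.45,0.8,0,255,1.5,0.45,0.8,0,255,0,0,0,0,255,0,0,0,0,255,0,0,0,0],
)

```text
t: 13.35
eef_pos: [0.4716, -0.2066, 0.163]
tool_rot: [0.0, 0.99, 0.144, 0.0]
contact_force: [-0.4, -0.6, -4.4]
gripper_width: 0.678
grasp_force: 105.5
```

```bash
python3 t2.py; python3 - <<'E'
from h import *
w=wrist();s=grab('scene');d=grab('side')
cv2.imwrite('pics/f1.png',np.vstack([w['frame'][:280,100:540,::-1],np.hstack([crop(s,340,125,73,80,3),crop(d,290,130,74,80,3)])[:,:440]]))
E
```

```text
[ 0.4716 -0.2066  0.163 ] [-0.4 -0.6 -4.4] rods [[264, 103, 102, 20, 1345], [264, 118, 101, 17, 1229]]
240 [(142, 233)]
320 [(169, 175), (177, 253)]
400 []
```

View pics/f1.png

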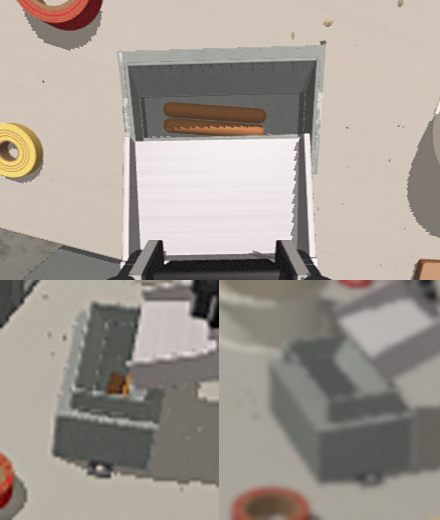

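Call:
carry_out(
  targets=[255,0,0,5,0,255,0,0,10,0,255,0,0,12,0,255,0,0,10,0,255,-6,-2,3,0,255,-12,-4,0,0,255,-15,-5,0,0,255,-15,-5,0,0,255,-10,-3,0,0,255,-4,-1,0,0,255,0,0,0,0],
)

```text
t: 14.65
eef_pos: [0.4089, -0.2269, 0.203]
tool_rot: [-0.0, 0.99, 0.143, 0.0]
contact_force: [-0.6, -0.1, -3.0]
gripper_width: 0.678
grasp_force: 105.7
```

```bash
python3 - <<'E'
from h import *
w=wrist(); print(w['obs']['eef_pos'])
h=cv2.cvtColor(w['frame'],cv2.COLOR_RGB2HSV); m=cv2.inRange(h,(6,110,50),(18,255,255))
n,l,st,c=cv2.connectedComponentsWithStats(m); print([st[i].tolist() for i in range(1,n) if st[i,4]>100])
cv2.imwrite('pics/f2.png',np.vstack([w['frame'][:280,100:540,::-1],cv2.resize(w['frame'][0:120,230:430,::-1],(440,264))]))
a=np.radians(16.7);x=np.array([np.cos(a),np.sin(a),0])
E
```

```text
[ 0.40887809 -0.22686207  0.20302633]
[[266, 37, 95, 22, 1513], [110, 74, 20, 22, 124], [494, 195, 58, 61, 371]]
```

View pics/f2.png

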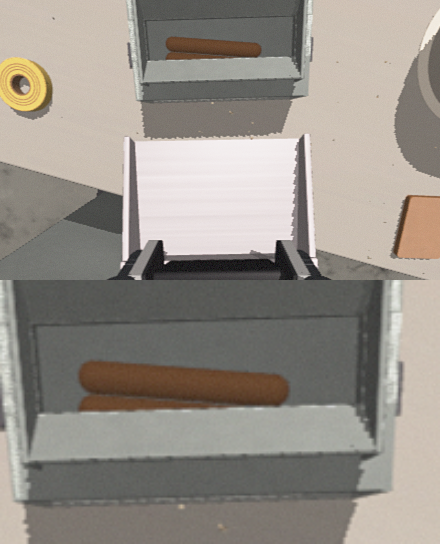

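Call:
carry_out(
  targets=[255,1.5,4,0,1,255,5,12.5,0,2.5,255,6.5,16.5,0,3.5,255,6.5,16.5,0,3.5,255,6.5,16.5,0,3.5,255,6.5,16.5,0,3.5,255,6.5,16.5,0,3.5,255,6.5,16.5,0,3.5,255,6.5,16.5,0,3.5,255,6.5,16.5,0,3.5,255,6.5,16.5,0,3.5,255,6.5,16.5,0,3.5,255,6.5,16.5,0,3.5,255,6.5,16.5,0,3.5,255,6.5,16.5,0,3.5,255,6.5,16.5,0,3.5,255,6.5,16.5,0,3.5,255,6.5,16.5,0,3.5,255,6.5,16.5,0,3.5,255,6.5,16.5,0,3.5],
)

```text
t: 16.7
eef_pos: [0.5335, 0.0882, 0.2029]
tool_rot: [-0.0, 0.747, 0.664, -0.0]
contact_force: [-0.2, 0.5, -3.8]
gripper_width: 0.681
grasp_force: 105.7
```

Call:
carry_out(
  targets=[255,6.5,16.5,0,3.5,255,6.5,16.5,0,3.5,255,6.5,16.5,0,3.5,255,6.5,16.5,0,3.5,255,6.5,16.5,0,3.5,255,6.5,16.5,0,3.5,255,5,12.5,0,2.5,255,1.5,4,0,1,255,0,0,-10,0,255,0,0,-20,0,255,0,0,-20,0,255,0,0,-20,0,255,0,0,-20,0,255,0,0,-15,0,255,0,0,-8,0,255,0,0,-3,0,255,0,0,0,0],
)

```text
t: 18.4
eef_pos: [0.5786, 0.2022, 0.087]
tool_rot: [0.0, 0.591, 0.806, -0.0]
contact_force: [-0.5, 0.4, -3.6]
gripper_width: 0.681
grasp_force: 105.7
```

Call:
carry_out(
  targets=[255,0,0,-3,0,255,0,0,-3,0,255,0,0,-3,0,255,0,0,-3,0,255,0,0,-3,0,255,0,0,-3,0,255,0,0,0,0],
)

```text
t: 19.1
eef_pos: [0.5799, 0.1993, 0.0718]
tool_rot: [0.001, 0.592, 0.806, -0.001]
contact_force: [-6.5, -8.7, 22.9]
gripper_width: 0.677
grasp_force: 108.9
```

Call:
carry_out(
  targets=[255,0.7,-2.2,-2,0,255,0.7,-2.2,-2,0,255,0.7,-2.2,-2,0,255,0.7,-2.2,-2,0,255,0.7,-2.2,-2,0,255,0,0,0,0],
)

```text
t: 19.7
eef_pos: [0.5856, 0.1902, 0.0622]
tool_rot: [0.002, 0.592, 0.806, 0.002]
contact_force: [-0.7, -5.7, 16.3]
gripper_width: 0.679
grasp_force: 106.4
```

```bash
python3 t2.py
```

```text
[0.5856 0.1902 0.0622] [-0.7 -5.7 16.3] rods []
240 [(124, 169)]
320 [(119, 189)]
400 []
```

Call:
carry_out(
  targets=[255,0.5,-1.5,-2,0,255,0.5,-1.5,-2,0,255,0.4,-1,-2,0,255,0.3,-0.7,-2,0,255,0.2,-0.5,-2,0,255,0,0,-2,0,255,0,0,0,0],
)

```text
t: 20.45
eef_pos: [0.5895, 0.1823, 0.0508]
tool_rot: [0.004, 0.593, 0.805, 0.002]
contact_force: [3.6, -10.0, 17.6]
gripper_width: 0.679
grasp_force: 105.6
```

```bash
python3 t2.py
```

```text
[0.5895 0.1823 0.0508] [  3.6 -10.   17.6] rods []
240 [(108, 171)]
320 [(103, 185)]
400 [(241, 248)]
```

Call:
carry_out(
  targets=[60,0,0,0,0,40,0,0,0,0,20,0,0,0,0,0,0,0,0,0,0,0,0,0,0,0,0,0,0,0,0,0,0,0,0,0,0,0,10,0,0,0,0,20,0,0,0,0,30,0,0,0,0,30,0,0,0,0,30,0,0,0,0,20,0,0,0,0,0,0,0,0,0,0,0],
)

```text
t: 22.0
eef_pos: [0.584, 0.1861, 0.1876]
tool_rot: [0.0, 0.591, 0.806, 0.0]
contact_force: [-0.7, -0.9, -0.3]
gripper_width: 0.998
grasp_force: 0.0
```

```bash
python3 - <<'E'
from h import *
w=wrist(); print(w['obs']['eef_pos'])
s,d,s0,d0=grab('scene'),grab('side'),load('scene'),load('side')
def comp(c,f,roi,minA=60):
    u,v,W,H=roi; m=np.zeros((400,640),np.uint8); m[v:v+H,u:u+W]=f(c['frame'][v:v+H,u:u+W])
    n,l,st,ce=cv2.connectedComponentsWithStats(m); return [(st[i].tolist(),ce[i].round(1).tolist()) for i in range(1,n) if st[i,4]>minA]
blk=lambda a:(a.max(2)<60).astype(np.uint8)
red=lambda a:((a[:,:,0]>130)&(a[:,:,1]<70)).astype(np.uint8)
gold=lambda a:cv2.inRange(cv2.cvtColor(np.ascontiguousarray(a),cv2.COLOR_RGB2HSV),(18,110,60),(32,255,255))
wood=lambda a:cv2.inRange(cv2.cvtColor(np.ascontiguousarray(a),cv2.COLOR_RGB2HSV),(6,110,40),(18,255,255))
for n,c in(('0',s0),('1',s)): print('scene',n,'plate',comp(c,blk,(270,215,60,45)),'red',comp(c,red,(180,170,170,130)),'gold',comp(c,gold,(360,205,40,30),30),'wood',comp(c,wood,(225,130,190,170),8))
for n,c in(('0',d0),('1',d)): print('side',n,'plate',comp(c,blk,(290,225,60,45)),'red',comp(c,red,(220,195,110,150)),'wood',comp(c,wood,(285,140,100,160),8))
h=cv2.cvtColor(w['frame'],cv2.COLOR_RGB2GRAY)[60:240,200:460]
# plate top / tray in wrist
print('wrist black',comp(w,lambda a:(a.max(2)<50).astype(np.uint8),(250,100,140,120)))
# triangulate plate top corners (back edge) from hull
for n,c,(u,v,W,H) in (('scene',s,(275,215,55,40)),('side',d,(295,225,55,40))):
    m=(c['frame'][v:v+H,u:u+W].max(2)<60).astype(np.uint8);k,l,st,_=cv2.connectedComponentsWithStats(m);i=1+st[1:,4].argmax()
    q=np.argwhere(l==i)[:,::-1]+[u,v]; print(n,cv2.approxPolyDP(cv2.convexHull(q.astype(np.int32)),1.5,True)[:,0].tolist())
E
```

```text
[0.58397422 0.18613878 0.18756209]
scene 0 plate [([289, 232, 23, 15, 260], [300.2, 238.9])] red [([199, 276, 52, 12, 427], [225.0, 281.4])] gold [([368, 212, 19, 17, 239], [377.2, 220.1])] wood [([225, 130, 5, 5, 12], [226.6, 131.6]), ([225, 130, 17, 11, 72], [232.1, 133.6]), ([227, 130, 76, 37, 1286], [267.8, 144.4]), ([276, 130, 7, 4, 19], [278.7, 131.4]), ([295, 130, 23, 26, 149], [305.5, 138.5]), ([320, 181, 25, 18, 173], [332.2, 187.3]), ([374, 216, 8, 4, 16], [377.5, 217.6]), ([278, 247, 40, 19, 468], [297.6, 256.0])]
scene 1 plate [([290, 225, 22, 14, 252], [300.5, 231.4])] red [([199, 276, 52, 12, 425], [225.1, 281.4])] gold [([368, 212, 20, 17, 244], [377.4, 220.2])] wood [([225, 130, 5, 5, 12], [226.6, 131.6]), ([225, 130, 17, 11, 72], [232.1, 133.6]), ([227, 130, 50, 31, 757], [255.6, 142.8]), ([271, 150, 7, 8, 13], [273.8, 153.5]), ([274, 155, 6, 7, 24], [276.6, 159.1]), ([376, 156, 8, 7, 42], [379.2, 159.4]), ([328, 181, 17, 18, 103], [336.9, 188.2]), ([375, 217, 7, 3, 13], [377.8, 217.8])]
side 0 plate [([306, 237, 25, 19, 367], [317.8, 245.9])] red [([235, 300, 62, 37, 563], [265.8, 316.5])] wood [([295, 200, 24, 12, 100], [306.3, 205.1]), ([300, 259, 43, 18, 436], [321.0, 267.1])]
side 1 plate [([302, 231, 23, 20, 350], [312.9, 240.2])] red [([296, 210, 20, 10, 64], [301.7, 214.4]), ([235, 300, 62, 37, 560], [266.2, 316.5])] wood [([295, 200, 25, 12, 104], [306.8, 205.0])]
wrist black [([291, 189, 65, 24, 1160], [321.8, 200.5])]
scene [[311, 238], [290, 235], [290, 225], [310, 227]]
side [[324, 244], [303, 250], [302, 236], [323, 231]]
```

```bash
python3 - <<'E'
from h import *
s,d=load('scene'),load('side')
def tri(a,b):
    o1,r1=ray(s,*a);o2,r2=ray(d,*b);k=np.linalg.lstsq(np.c_[r1,-r2],o2-o1,rcond=None)[0];return (500*(o1+k[0]*r1+o2+k[1]*r2)).round(1)
print(tri((290,225),(302,236)),tri((310,227),(323,231)),tri((290,235),(303,250)),tri((311,238),(324,244)))
print('ref',tri((289,232),(306,241)),tri((311,236),(329,237)),tri((290,242),(307,255)),tri((311,246),(330,250)))
E
```

```text
[615.9 186.3  77.2] [569.  165.1  75.1] [614.4 192.5  42.5] [565.1 169.9  39.5]
ref [606.2 206.3  78. ] [555.  184.8  71.6] [604.3 209.2  40.6] [552.1 191.5  39.3]
```

```bash
python3 -c "
from station import bot
print(bot.hand_in())"
```

```text
the job is handed in; nothing more can be done
None
```

I handed the job in at about 22 s: the tray tipped out all three rods at the slot, two are seen lying in the magazine and the third is hidden, most likely under the near lip; the empty tray is upright and released, and the bystanders show no sign of having moved.

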